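# Put the rasp back in its slanted case

### The job

The yellow-handled file has been left in the blue slanted case that belongs to the red-handled rasp. Draw the yellow file out and lay it on the dark two-post rest, handle in the wide notch and blade in the narrow notch; then slide the red rasp into the case until its brass collar meets the case's mouth. Do not drop either tool, and leave the other things on the bench where they are and upright.

Things in the scene. Friction and masses are not known exactly. Their poses are not given: they have to be found in the camera images.
- red_rasp: Sizes in mm. Red-handled rasp, dark blade 20 wide, 6 thick (last 12 mm: 14 by 4), lying flat on the bench, origin 11 mm above it. Origin on the long axis at the collar's blade-side face; +x runs from tip to handle end, z across the flats. Along x: blade -95 to 0, brass collar 0 to 6 (32 wide, 22 high), handle 6 to 106 (26 wide in y, 22 high in z). About 0.13 kg.
- yellow_file: Sizes in mm. Yellow-handled file, bright blade 14 wide, 6 thick (last 12 mm: 8 by 4), at the start fully home in the case. Origin on the long axis at the collar's blade-side face; +x runs from tip to handle end, z across the flats. Along x: blade -95 to 0, brass collar 0 to 6 (32 wide, 22 high), handle 6 to 106 (26 wide in y, 22 high in z). About 0.13 kg.
- case: Sizes in mm. Blue case fixed on a stand. Origin: centre of its mouth, 100 above the bench; +x points out of the mouth, 35 degrees above level; y level. Slot 23 (y) by 9 (z), 108 deep, first 8 mm flared to 29 by 15; outside 29 by 15, lips 35 by 21. Under it a board 44 wide, base 85 wide, 12 high. A tool fully home has its origin at this origin, its +x along this +x.
- rest: Sizes in mm. Dark wooden two-post rest, fixed. Origin on the bench below point rest_seat. Base 200 by 75 by 10. Post at x = +85, 10 thick: wide notch 34, floor 60 above the bench. Post at x = -50, 10 thick: narrow notch 23, floor at 68. Notch sides 10 high, 6 thick. The laid file has its +x (handle) along the rest's +x.
- rest_seat (a point): Point 71 mm above the rest's origin where the laid file's origin comes to lie; axes as the rest's.
- pencil_tin: Aluminium tin with pencils, 52 mm across, 116 high in all, standing near the case's stand; origin at the centre of its underside. Bystander.
- offcut: Pale wood block 50 by 35 by 30 mm high beside the rest; origin at the centre of its underside. Bystander.
- wax_jar: Small jar with a black cap, 42 mm across, 50 high, beside the red rasp; origin at the centre of its underside. Bystander.
- glue: White glue bottle with orange cap, 48 mm across, 130 high, on the green cutting mat at the back; origin at the centre of its underside. Bystander.
- screwdriver: Screwdriver with a green handle, lying on the green cutting mat at the back; origin under its middle. Bystander.
- spoon: Carved wooden spoon blank, 150 mm long, 14 high, lying at the back left; origin under its middle. Bystander.
- box_stack: Two stacked white plastic boxes (one piece), 60 by 45 by 45 mm high, at the right; origin at the centre of its underside. Bystander.
Not all that is in view belongs to the job. There is more than one size of the yellow_file; the one meant has the size given above.

How it is judged:
By the outcome, as a careful person would: the job done as asked, in the order asked, and still so for the second after the job is handed in, with the robot touching nothing.
It also fails if it takes over 72 s, if anything falls off the work surface, if the arm or the gripper's body presses on something with over 40 N, if the wrist force passes 120 N, or if a joint passes its speed limit or range.

### The arm

A 6-joint arm with a two-finger parallel gripper is mounted at the origin on the work surface. World frame = base frame: x ahead of the robot, y to its left, z up, the work surface at z = 0. Lengths are in m, angles in rad, forces in N, time in s.
With the tool pointing down it reaches from about 0.275 to 0.75 m from the base axis. Payload 10.2 kg.
Tool frame: the origin (TCP) lies between the finger pads; the fingertips stand 17 mm ahead of it and the grasp point (between the pads) lies 2 mm behind it (arm.finger_overhang is the distance from the TCP to the fingertips, in m); z points along the fingers, y is the line along which they close (so a half turn about z gives the same grasp; the last joint's range is limited). The gripper opens to 85 mm and grips with 20 to 120 N. Pads are 22 mm wide; open, the fingers measure 114 mm over their backs; the gripper's body (76 mm by 85 mm) begins 54 mm behind the grasp point. The pads swing forward as they close: fully open they stand 13 mm farther back than shut.
Start: joints at [0.879, 0.313, 1.498, -0, 1.331, -0.223], TCP at [0.237, 0.468, 0.248] pointing down, gripper open.
Joint ranges: [-2.94, 2.94], [-0.97, 2.17], [0.19, 2.56], [-1.23, 4.37], [0.02, 3.11], [-2.88, 2.88]. Speed limits (rad/s): [2.39, 2.39, 3.01, 3.14, 3.14, 3.14].

### API

Orientations are given as a rotation vector (axis times angle).
In Python, from bench import arm, vision, ticket gives the robot as it stands.
- The arm moves only by the tool play_rows, never from a script. Its argument "series" is a list of rows, each a list of 7 numbers: the shift along the world's x, y, z in units of 0.25 m (1.0 is 0.25 m), then the turn, a rotation vector about the world's x, y, z in units of 180 degrees (1.0 is 180 degrees), then the opening, from 0 (shut) to 1 (fully open). In form: [[x, y, z, rx, ry, rz, hand], ...]. A call has 1 to 5 rows; each row is the pose to reach, as a shift and turn from the pose commanded when the call began, turning the shorter way round; what a row does not reach only later rows make up. A row lasts 1/12 s, in which the tool goes at most 41.7 mm and 7.16 degrees, less where a joint would pass 70% of its speed; a pose out of reach is approached as far as the arm can. A call with a number of a shift or a turn outside -1 to 1 is refused whole. A call with a gripper value outside its range is refused whole. The fingers move at their own pace and stop on an object; "newtons" is the grip in N (left out, the last holds). Time passes only in rows, so rows that repeat a pose let the fingers close. It gives the time, the measured TCP pose, the force, the opening and the grip force at its end, in the units of the state.
- arm.get_obs(): the state, without advancing time (a new reading comes with each control period).
- vision.grab_frame(name): name is "scene" or "top" or "wrist"; returns a dict with "frame" (480x640x3 uint8, red, green, blue), "z_map" (480x640 float32, m along the optical axis (not along the pixel's ray), 0 where there is no reading), "camera_matrix" (3x3 intrinsics, pixels), "R" (3x3) and "t" (3): a world point X has camera coordinates R X + t. Camera axes: x right, y down, z forward; pixel columns grow to the right and rows downward; lengths in m; the calibration is good to about 2 mm. A picture is of the moment at which its call begins.
- ticket.sign_off(): hands the job in; it is judged then, once.
The state is a dict: "time_s": time; "joint_positions": joint angles; "qd": joint speeds; "joint_efforts": joint torques, N m; "position": TCP position; "tcp_rot": TCP orientation; "contact_force": force on the tool from outside, world axes, zero at the start; "wrist_torque": the same for the moment, N m; "grip_width": opening from 0.0 (shut) to 1.0 (fully open); "grasp_force": force on a finger pad.
Only numpy, scipy, OpenCV 4.12 (cv2) and the standard library are available. Lean on these libraries where they do the work, as an engineer would, in place of code of your own. Each camera call takes 0.05 s, during which the arm holds its last target. There are 200 camera calls.

## Working session

There is one attempt and no reset: what is moved stays moved. The work goes in short steps, Python scripts to look and compute and a tool call to move; the robot and the scene stay as the last step left them, time stands still between calls to the robot, and variables do not carry over. Pictures are saved under pics/ and viewed, at most 12 in all, crops included, and the job is handed in when it is done.

Besides the shell and the picture viewer there is one more tool, called after "Emit:" as a command line: name --pt "numbers of a row" for each row, then --argument value for the rest. play_rows: Moves the arm, as the interface text tells. Shifts and turns lie within -1 to 1; 1 stands for 0.25 m of shift or 180 degrees of turn. Its arguments: {"type":"object","properties":{"series":{"type":"array"},"newtons":{"type":"number"}},"required":["series"]}

```bash
ls; mkdir -p pics
python3 - <<'E'
from bench import arm, vision
import cv2, numpy as np
for n in ("scene","top"):
    f=vision.grab_frame(n); np.savez(f"pics/{n}0.npz",**f)
    cv2.imwrite(f"pics/{n}0.png",f["frame"][:,:,::-1])
    print(n,f["camera_matrix"].round(1).tolist(),f["R"].round(3).tolist(),f["t"].round(3).tolist())
s=arm.get_obs();print({k:np.round(v,3).tolist() for k,v in s.items()}, arm.finger_overhang)
E
```

```text
pics
scene [[527.3, 0.0, 312.2], [0.0, 527.3, 240.3], [0.0, 0.0, 1.0]] [[0.237, 0.971, -0.012], [0.702, -0.18, -0.689], [-0.672, 0.155, -0.724]] [-0.065, -0.282, 1.672]
top [[598.0, 0.0, 309.6], [0.0, 598.0, 240.5], [0.0, 0.0, 1.0]] [[0.012, -1.0, 0.006], [-0.996, -0.013, -0.091], [0.091, -0.005, -0.996]] [-0.061, 0.514, 1.234]
{'time_s': 0.1, 'joint_positions': [0.879, 0.313, 1.498, 0.0, 1.331, -0.223], 'qd': [0.002, -0.001, -0.003, -0.001, -0.0, -0.001], 'joint_efforts': [0.003, -41.29, -26.014, -0.0, 0.003, -0.0], 'position': [0.237, 0.468, 0.248], 'tcp_rot': [-0.73, -3.055, 0.002], 'contact_force': [0.167, 0.052, 0.355], 'wrist_torque': [-0.015, -0.005, 0.004], 'grasp_force': 0.0, 'grip_width': 0.999} 0.017
```

View pics/scene0.png

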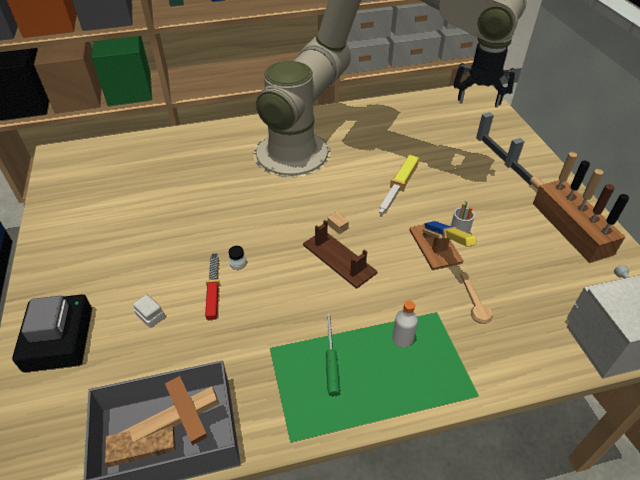

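View pics/top0.png

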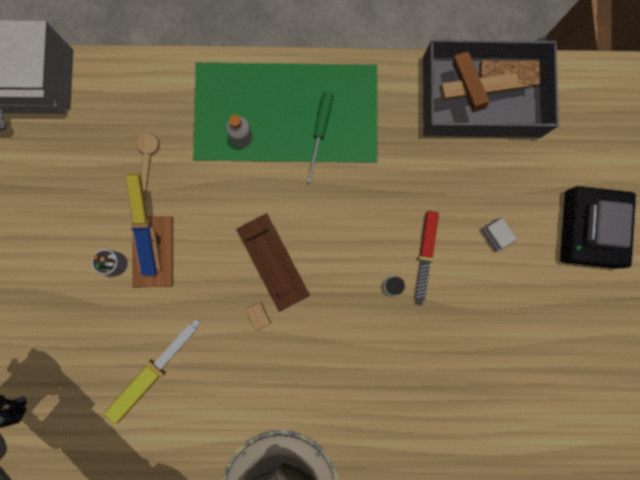

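The scene shows two yellow files. One is in the blue case, at scene (458,236) and top (138,200). The other is loose on the bench and larger, at scene (400,185) and top (150,375). The one in the case is the target, because the task says the file starts fully home there. The rest is at top (272,262), the rasp at top (426,255) and the tin at top (106,263).

```bash
cat > h.py <<'E'
import numpy as np, cv2
def cloud(f):
    K=f["camera_matrix"];z=f["z_map"].astype(float);v,u=np.mgrid[:480,:640]
    P=np.stack([(u-K[0,2])/K[0,0]*z,(v-K[1,2])/K[1,1]*z,z],-1)
    W=(P-f["t"])@f["R"]; W[z<=0]=np.nan
    return W
def hsv(f): return cv2.cvtColor(f["frame"],cv2.COLOR_RGB2HSV).astype(int)
COL=dict(yellow=(24,32,150,80),blue=(100,125,120,50),red=(0,4,190,90),red2=(176,180,190,90))
def mask(f,c):
    h=hsv(f);a,b,s,v=COL[c];return (h[...,0]>=a)&(h[...,0]<=b)&(h[...,1]>s)&(h[...,2]>v)
def axis(p):
    c=p.mean(0);w,V=np.linalg.eigh(np.cov((p-c).T));return c,V[:,2],np.sqrt(w)
E
python3 - <<'E'
from h import *
np.set_printoptions(precision=4,suppress=True)
boxes=dict(top=dict(yellow=(110,165,160,225),blue=(120,215,170,285),red=(400,200,450,270)),scene=dict(yellow=(440,220,485,250),blue=(410,210,460,245),red=(195,270,230,325)))
for n in ("top","scene"):
    f=dict(np.load(f"pics/{n}0.npz"));W=cloud(f)
    for c,(u0,v0,u1,v1) in boxes[n].items():
        m=mask(f,c)
        if c=="red": m|=mask(f,"red2")
        b=np.zeros_like(m);b[v0:v1,u0:u1]=1;m&=b
        m=cv2.erode(m.astype(np.uint8),np.ones((3,3)))>0
        p=W[m];p=p[~np.isnan(p[:,0])]
        c0,a,s=axis(p);t=(p-c0)@a
        print(n,c,len(p),c0,a,s,np.rad2deg(np.arctan2(a[1],a[0])),np.rad2deg(np.arcsin(a[2])),"ext",c0+t.min()*a,c0+t.max()*a, "z",p[:,2].min(),p[:,2].max())
# rest: height map
f=dict(np.load("pics/top0.npz"));W=cloud(f)
s=W[205:320:1,228:318]
for lo,hi in((.006,.016),(.03,.058),(.058,.1)):
    m=(s[...,2]>lo)&(s[...,2]<hi);p=s[m].astype(np.float32);
    print(lo,len(p),p.mean(0));r=cv2.minAreaRect(p[:,:2]);print(r)
    if lo>.05: print(p[::4])
E
```

```text
top yellow 438 [0.5811 0.2811 0.1393] [-0.8442 -0.0253 -0.5354] [0.0019 0.0053 0.0275] -178.28122028499314 -32.37197310624338 ext [0.6199 0.2822 0.1639] [0.5396 0.2798 0.1129] z 0.11010215596528725 0.16625928353724978
top blue 499 [0.485  0.2773 0.073 ] [-0.8156 -0.0197 -0.5783] [0.002  0.0068 0.0296] -178.61547922091756 -35.329606946031014 ext [0.5269 0.2783 0.1028] [0.4408 0.2762 0.0417] z 0.03947530818457482 0.10465772421382218
top red 21 [ 0.5363 -0.3117  0.0198] [-0.994   0.1095  0.0028] [0.0033 0.0038 0.0286] 173.71406085763175 0.16277951723659081 ext [ 0.5703 -0.3154  0.0197] [ 0.4924 -0.3068  0.0199] z 0.013729996378129513 0.02695482300882953
scene yellow 233 [0.5994 0.2732 0.1411] [-0.8534 -0.0996 -0.5116] [0.0043 0.0061 0.0284] -173.34133728616015 -30.770848484210305 ext [0.6296 0.2767 0.1592] [0.5502 0.2675 0.1116] z 0.10376487116965004 0.16289527017876576
scene blue 97 [0.4888 0.2681 0.0694] [-0.817   0.0085 -0.5766] [0.0023 0.0069 0.0243] 179.4004663194647 -35.21019494925817 ext [0.5261 0.2677 0.0957] [0.4527 0.2685 0.0439] z 0.04193492908512718 0.09654142053701745
scene red 279 [ 0.5422 -0.3111  0.0196] [-0.9894  0.1449  0.0066] [0.0025 0.0055 0.0288] 171.67049758935815 0.3753983805748828 ext [ 0.5874 -0.3177  0.0193] [ 0.4895 -0.3034  0.02  ] z 0.00599747516164397 0.02487686015022311
0.006 2670 [0.4675 0.0216 0.0095]Traceback (most recent call last):
  File "<stdin>", line 19, in <module>
cv2.error: OpenCV(4.12.0) /io/opencv/modules/imgproc/src/convhull.cpp:143: error: (-215:Assertion failed) total >= 0 && (depth == CV_32F || depth == CV_32S) in function 'convexHull'
```

Run:
```python
import cv2
a=cv2.imread("pics/top0.png")[150:330,90:330];b=cv2.imread("pics/scene0.png")[190:300,290:490]
a=cv2.resize(a,None,fx=2.2,fy=2.2,interpolation=3);b=cv2.resize(b,None,fx=2.5,fy=2.5,interpolation=3)
import numpy as np
o=np.zeros((590,790,3),'uint8')
o[:275,:500]=b; a=cv2.resize(a,(400,300));o[280:580,:400]=a
c=cv2.resize(cv2.imread("pics/top0.png")[200:310,380:520],(382,300));o[280:580,405:787]=c
cv2.imwrite("pics/crop1.png",o)
```

```text
(no output)
```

View pics/crop1.png

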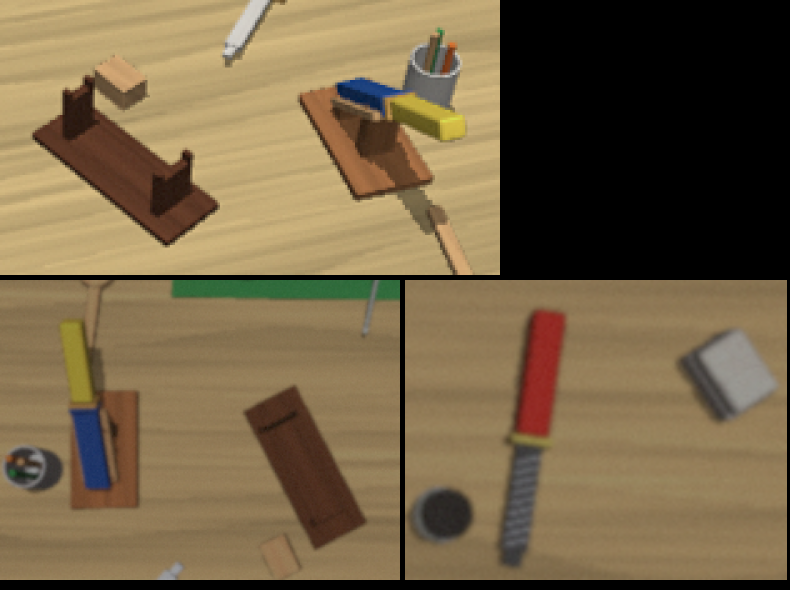

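The crop confirms the file seated in the blue case. The loose one is the bigger lookalike.

Run:
```python
from h import *
np.set_printoptions(precision=4,suppress=True)
for n,(u0,v0,u1,v1) in dict(top=(228,205,318,320),scene=(295,210,385,290)).items():
  f=dict(np.load(f"pics/{n}0.npz"));W=cloud(f);s=W[v0:v1,u0:u1]
  h=hsv(f)[v0:v1,u0:u1];dk=h[...,2]<115
  for lo,hi in((.004,.016),(.025,.055),(.055,.1)):
    m=(s[...,2]>lo)&(s[...,2]<hi)&dk;p=s[m].astype(np.float32)
    if len(p)<5: print(n,lo,len(p));continue
    print(n,lo,len(p),p.mean(0),cv2.minAreaRect(p[:,:2].copy()))
    if lo>.02:
      _,l,cc=cv2.kmeans(p[:,:2].copy(),2,None,(3,50,1e-6),5,2)
      for k in 0,1: q=p[l.ravel()==k];print("   ",len(q),q.mean(0),q.max(0),q.min(0))
# other objects: decoy extents, tin
f=dict(np.load("pics/top0.npz"));W=cloud(f)
for nm,(u0,v0,u1,v1) in dict(tin=(90,245,122,280),offcut=(245,302,272,330),jar=(380,275,408,298)).items():
  s=W[v0:v1,u0:u1].reshape(-1,3);q=s[s[:,2]>.02];print(nm,q.mean(0),q.max(0),q.min(0))
```

```text
top 0.004 2947 [0.4677 0.0217 0.0091] ((0.4641968607902527, 0.03261759877204895), (0.20174454152584076, 0.09935034811496735), 27.53960418701172)
top 0.025 55 [0.5074 0.046  0.04  ] ((0.4601948857307434, 0.03938871622085571), (0.15369318425655365, 0.06588533520698547), 20.959686279296875)
    47 [0.5262 0.0528 0.0402] [0.5393 0.0724 0.055 ] [0.5142 0.0333 0.0253]
    8 [0.3972 0.0064 0.0386] [0.4086 0.0443 0.0521] [ 0.3769 -0.0157  0.0263]
top 0.055 206 [0.4778 0.0274 0.0654] ((0.4696972370147705, 0.0241258405148983), (0.1450003981590271, 0.04545970633625984), 27.746902465820312)
    89 [ 0.4106 -0.0093  0.0705] [0.4223 0.0071 0.0815] [ 0.4001 -0.0265  0.0627]
    117 [0.5288 0.0554 0.0614] [0.544  0.0767 0.0734] [0.5145 0.034  0.055 ]
scene 0.004 1409 [0.4785 0.0211 0.0079] ((0.431163489818573, 0.09568502008914948), (0.2079358994960785, 0.25205591320991516), 28.06414794921875)
scene 0.025 221 [0.4825 0.0218 0.0397] ((0.44920289516448975, 0.04295802116394043), (0.1752956658601761, 0.10540367662906647), 26.11282730102539)
    118 [0.539  0.0506 0.0408] [0.5504 0.0752 0.0547] [0.5202 0.0312 0.025 ]
    103 [ 0.4177 -0.0112  0.0385] [0.428  0.0671 0.0542] [ 0.3588 -0.0286  0.025 ]
scene 0.055 176 [0.4742 0.0194 0.0635] ((0.47442248463630676, 0.022340260446071625), (0.1464141309261322, 0.04612474888563156), 26.166706085205078)
    85 [0.5348 0.0525 0.0607] [0.5493 0.0731 0.0712] [0.5196 0.0306 0.055 ]
    91 [ 0.4176 -0.0116  0.0661] [0.4291 0.0062 0.0788] [ 0.405  -0.0288  0.055 ]
tin [0.462  0.356  0.0634] [0.4882 0.3849 0.1167] [0.4373 0.3314 0.0206]
offcut [0.3563 0.0512 0.0288] [0.385  0.0773 0.036 ] [0.3293 0.0268 0.0205]
jar [ 0.4224 -0.2299  0.0466] [ 0.4427 -0.2119  0.0564] [ 0.4029 -0.2495  0.0201]
```

```bash
cat >> h.py <<'E'
from scipy.spatial.transform import Rotation as Ro
np.set_printoptions(precision=4,suppress=True)
def Rtool(yaw,pitch):
    """tool y horizontal at yaw+90deg; held tool's +x along yaw, raised by pitch (deg)"""
    a=Ro.from_euler('ZY',[yaw,-pitch],degrees=True).as_matrix() # object frame
    return np.column_stack([-a[:,0],a[:,1],-a[:,2]]), a
def go(p,R):
    from bench import arm
    s=arm.get_obs();p0=np.array(s["position"]);R0=Ro.from_rotvec(s["tcp_rot"]).as_matrix()
    d=(np.array(p)-p0)/.25; r=Ro.from_matrix(R@R0.T).as_rotvec()/np.pi
    print("t",s["time_s"],"tcp",p0,"shift",d,"turn",r,"F",np.round(s["contact_force"],1),"grip",s["grip_width"],s["grasp_force"], "|d|mm",250*np.linalg.norm(d),"deg",180*np.linalg.norm(r))
E
python3 - <<'E'
from h import *
R,a=Rtool(1.5,35);print(R);go([.49,.28,.27],R)
E
```

```text
[[-0.8189 -0.0262  0.5734]
 [-0.0214  0.9997  0.015 ]
 [-0.5736  0.     -0.8192]]
t 0.1 tcp [0.2371 0.4682 0.2478] shift [ 1.0117 -0.7528  0.0888] turn [-0.0428 -0.1918  0.1527] F [0.2 0.1 0.4] grip 0.9991212641952454 0.0 |d|mm 316.03861830862473 deg 44.78963956864252
```

Emit:
play_rows --pt "0.1 -0.08 0.15 0 -0.03 0.03 1" --pt "0.25 -0.19 0.15 -0.01 -0.065 0.06 1" --pt "0.4 -0.3 0.15 -0.02 -0.1 0.085 1" --pt "0.53 -0.4 0.15 -0.025 -0.13 0.11 1" --pt "0.65 -0.5 0.15 -0.03 -0.155 0.13 1"

```text
time_s: 0.52
position: [0.3918, 0.3498, 0.2861]
tcp_rot: [0.079, 2.659, 0.027]
contact_force: [1.6, 0.3, 0.3]
grip_width: 1.0
grasp_force: 0.0
```

Emit:
play_rows --pt "0.16 -0.11 -0.03 -0.005 -0.02 0.01 1" --pt "0.36 -0.25 -0.06 -0.013 -0.037 0.023 1" --pt "0.36 -0.25 -0.06 -0.013 -0.037 0.023 1" --pt "0.36 -0.25 -0.06 -0.013 -0.037 0.023 1" --pt "0.36 -0.25 -0.06 -0.013 -0.037 0.023 1"

```text
time_s: 0.93
position: [0.4812, 0.2872, 0.2702]
tcp_rot: [-0.021, 2.55, 0.001]
contact_force: [-1.0, 0.2, 1.2]
grip_width: 1.001
grasp_force: 0.0
```

Run:
```python
from h import *
from bench import vision
R,a=Rtool(1.5,35);go([.49,.28,.27],R)
f=vision.grab_frame("wrist");np.savez("pics/w1.npz",**f);cv2.imwrite("pics/w1.png",f["frame"][:,:,::-1])
go([.49,.28,.27],R);print(-f["R"].T@f["t"],f["R"][2],f["camera_matrix"])
```

```text
t 0.9333 tcp [0.4812 0.2872 0.2702] shift [ 0.0354 -0.0288 -0.0007] turn [ 0.0014 -0.0061  0.0036] F [-1.   0.2  1.2] grip 1.0010299456010636 0.0 |d|mm 11.395631454312062 deg 1.3059907505237585
t 0.9833 tcp [0.4806 0.288  0.2705] shift [ 0.0377 -0.0321 -0.0021] turn [ 0.0013 -0.006   0.0031] F [ 0.4  0.8 -0.1] grip 1.0033284202906734 0.0 |d|mm 12.393907805531178 deg 1.2346391904848615
[0.3495 0.2856 0.3343] [ 0.7729  0.0086 -0.6344] [[337.6578   0.     316.738 ]
 [  0.     337.6578 240.8887]
 [  0.       0.       1.    ]]
```

View pics/w1.png

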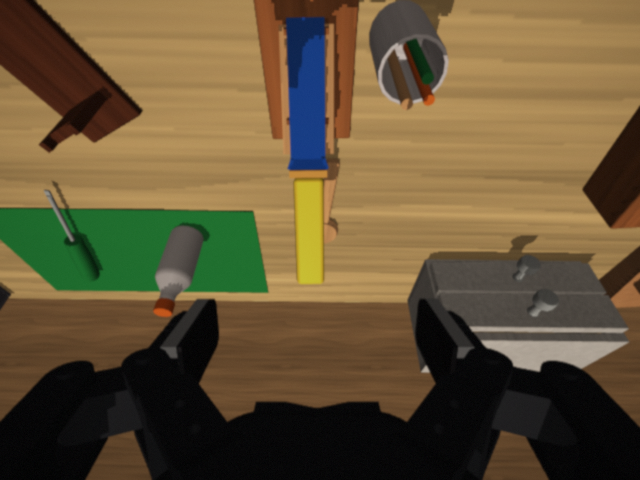

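The wrist view shows the case (307,95), its mouth and collar at about (308,170), and the yellow handle (310,232). The tin is at upper right (410,60). The handle lies between the fingers laterally.

```bash
cat >> h.py <<'E'
def seg(f,c,box):
    m=mask(f,c)
    if c=="red": m|=mask(f,"red2")
    b=np.zeros_like(m);u0,v0,u1,v1=box;b[v0:v1,u0:u1]=1
    return m&b
def ray(f,u,v):
    K=f["camera_matrix"];d=f["R"].T@np.array([(u-K[0,2])/K[0,0],(v-K[1,2])/K[1,1],1]);return -f["R"].T@f["t"],d/np.linalg.norm(d)
def tri(rs):
    A=sum(np.eye(3)-np.outer(d,d) for c,d in rs);b=sum((np.eye(3)-np.outer(d,d))@c for c,d in rs);return np.linalg.solve(A,b)
E
python3 - <<'E'
from h import *
f=dict(np.load("pics/w1.npz"));W=cloud(f)
for c,b in dict(yellow=(285,170,335,290),blue=(280,10,335,175)).items():
    m=seg(f,c,b); e=cv2.erode(m.astype(np.uint8),np.ones((3,3)))>0
    p=W[e];p=p[~np.isnan(p[:,0])];
    vs=np.where(m.any(1))[0];print(c,vs.min(),vs.max(),[ (v,np.where(m[v])[0].min(),np.where(m[v])[0].max()) for v in np.linspace(vs.min()+3,vs.max()-3,5).astype(int)])
    # top plane points
    c0,a,s=axis(p);n=np.linalg.svd(p-c0)[2][2];d=np.abs((p-c0)@n);p=p[d<.003];c0,a,s=axis(p);a*=np.sign(a[0]);t=(p-c0)@a
    n=np.linalg.svd(p-c0)[2][2];n*=np.sign(n[2])
    print(len(p),c0,"yaw",np.rad2deg(np.arctan2(a[1],a[0])),"pitch",np.rad2deg(np.arcsin(a[2])),"n",n,"ends",c0+t.min()*a,c0+t.max()*a)
    h=.011 if c=="yellow" else .0075
    q=c0-h*n; s_=(.1-q[2])/a[2]; print(" axis at z=.1:",q+s_*a," axial from z=.1: ends",t.min()-s_,t.max()-s_)
E
```

```text
yellow 180 283 [(np.int64(183), np.int64(295), np.int64(320)), (np.int64(207), np.int64(296), np.int64(320)), (np.int64(231), np.int64(297), np.int64(321)), (np.int64(255), np.int64(298), np.int64(321)), (np.int64(280), np.int64(299), np.int64(321))]
2269 [0.5767 0.2811 0.1379] yaw 1.9472263530477898 pitch 32.556213736315165 n [-0.5378 -0.0173  0.8429] ends [0.5391 0.2799 0.1139] [0.6183 0.2826 0.1645]
 axis at z=.1: [0.5378 0.2798 0.1   ]  axial from z=.1: ends 0.008579812869133022 0.10258462048103592
blue 17 168 [(np.int64(20), np.int64(286), np.int64(323)), (np.int64(56), np.int64(288), np.int64(323)), (np.int64(92), np.int64(289), np.int64(324)), (np.int64(128), np.int64(290), np.int64(324)), (np.int64(165), np.int64(289), np.int64(327))]
4939 [0.4828 0.2783 0.0733] yaw 2.114641879815503 pitch 35.28277191307606 n [-0.5774 -0.0155  0.8163] ends [0.4397 0.2767 0.0427] [0.5296 0.28   0.1064]
 axis at z=.1: [0.5336 0.2801 0.1   ]  axial from z=.1: ends -0.10976298411921291 0.00045115781605815225
```

Run:
```python
from h import *
R,a=Rtool(2,33);T=np.array([.5837,.2813,.1269]);go(T-.08*R[:,2],R);print(.08*R[:,2]/.25)
```

```text
t 0.9833 tcp [0.4806 0.288  0.2705] shift [ 0.2383 -0.033  -0.3061] turn [0.0011 0.0051 0.0058] F [ 0.4  0.8 -0.1] grip 1.0033284202906734 0.0 |d|mm 97.34211822406233 deg 1.4118785968515353
[ 0.1742  0.0061 -0.2684]
```

Emit:
play_rows --pt "0.12 -0.015 -0.15 0 0.003 0.003 1" --pt "0.238 -0.033 -0.306 0.001 0.005 0.006 1" --pt "0.238 -0.033 -0.306 0.001 0.005 0.006 1" --pt "0.238 -0.033 -0.306 0.001 0.005 0.006 1"

```text
time_s: 1.32
position: [0.5397, 0.2799, 0.1909]
tcp_rot: [-0.047, 2.569, 0.011]
contact_force: [-0.4, 0.6, 0.2]
grip_width: 0.999
grasp_force: 0.0
```

Run:
```python
from h import *
R,a=Rtool(2,33);T=np.array([.5837,.2813,.1269]);go(T,R)
```

```text
t 1.3167 tcp [0.5397 0.2799 0.1909] shift [ 0.176   0.0055 -0.2561] turn [ 0.0006 -0.0013 -0.0004] F [-0.4  0.6  0.2] grip 0.999486516075232 0.0 |d|mm 77.69834345442557 deg 0.2672676722243187
```

Emit:
play_rows --pt "0.05 0.002 -0.07 0 0 0 1" --pt "0.1 0.003 -0.14 0 0 0 1" --pt "0.14 0.004 -0.2 0 0 0 1" --pt "0.176 0.005 -0.256 0 0 0 1" --pt "0.176 0.005 -0.256 0 0 0 1"

```text
time_s: 1.73
position: [0.5836, 0.282, 0.1291]
tcp_rot: [-0.048, 2.566, 0.013]
contact_force: [0.0, -0.1, -1.0]
grip_width: 0.998
grasp_force: 0.0
```

Emit:
play_rows --pt "0 0 0 0 0 0 0.6" --pt "0 0 0 0 0 0 0.2" --pt "0 0 0 0 0 0 0.2" --pt "0 0 0 0 0 0 0.2" --pt "0 0 0 0 0 0 0.2" --newtons 60

```text
time_s: 2.15
position: [0.5841, 0.2815, 0.1312]
tcp_rot: [-0.047, 2.563, 0.014]
contact_force: [-1.4, -0.5, 2.1]
grip_width: 0.302
grasp_force: 12.1
```

Emit:
play_rows --pt "0 0 0 0 0 0 0.2" --pt "0 0 0 0 0 0 0.2" --pt "0 0 0 0 0 0 0.2" --pt "0 0 0 0 0 0 0.2"

```text
time_s: 2.48
position: [0.5842, 0.2815, 0.1311]
tcp_rot: [-0.047, 2.563, 0.014]
contact_force: [-4.9, -0.4, 6.4]
grip_width: 0.291
grasp_force: 63.2
```

Run:
```python
from h import *
from bench import vision
R,a=Rtool(2,33);T=np.array([.5837,.2813,.1269]);go(T,R);print(Rtool(2,35)[1][:,0]*.11/.25)
```

```text
t 2.4833 tcp [0.5842 0.2815 0.1311] shift [-0.002  -0.0006 -0.0169] turn [-0.      0.0007 -0.0006] F [-4.9 -0.4  6.4] grip 0.29090051908078685 63.1962776184082 |d|mm 4.256388950163133 deg 0.16228248799459977
[0.3602 0.0126 0.2524]
```

Emit:
play_rows --pt "0.05 0.002 0.035 0 0 0 0.2" --pt "0.13 0.005 0.09 0 0 0 0.2" --pt "0.21 0.007 0.147 0 0 0 0.2" --pt "0.29 0.01 0.203 0 0 0 0.2" --pt "0.37 0.013 0.26 0 0 0 0.2"

```text
time_s: 2.9
position: [0.6771, 0.2846, 0.1954]
tcp_rot: [-0.047, 2.565, 0.014]
contact_force: [0.3, 0.3, -1.3]
grip_width: 0.292
grasp_force: 65.1
```

Emit:
play_rows --pt "0.02 0 0.1 0 0 0 0.2" --pt "0.02 0 0.2 0 0 0 0.2" --pt "0.02 0 0.3 0 0 0 0.2" --pt "0.02 0 0.3 0 0 0 0.2"

```text
time_s: 3.23
position: [0.683, 0.2847, 0.2764]
tcp_rot: [-0.046, 2.556, 0.016]
contact_force: [1.6, -0.3, -0.0]
grip_width: 0.291
grasp_force: 65.2
```

Run:
```python
from h import *
from bench import vision
R,a=Rtool(28,0);go([.52,.1,.22],R)
f=vision.grab_frame("wrist");np.savez("pics/w2.npz",**f)
g=vision.grab_frame("scene");np.savez("pics/s2.npz",**g)
cv2.imwrite("pics/m2.png",np.hstack([cv2.resize(f["frame"],(400,300)),cv2.resize(g["frame"][100:300,340:606],(400,300))])[:,:,::-1])
```

```text
t 3.2333 tcp [0.683  0.2847 0.2764] shift [-0.652  -0.7389 -0.2257] turn [-0.0494  0.1814  0.14  ] F [ 1.6 -0.3 -0. ] grip 0.29072468064619966 65.1692283153534 |d|mm 252.7431981842045 deg 42.187620650362234
```

View pics/m2.png

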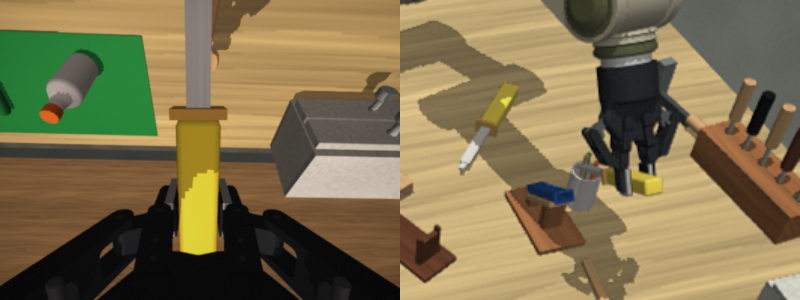

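The left half (wrist view) shows the file held straight, blade up the image and collar at about (198,113). The right half (scene view) shows the file out of the case and clear of the tin.

```bash
cat >> h.py <<'E'
def tool(s): return np.array(s["position"]),Ro.from_rotvec(s["tcp_rot"]).as_matrix()
def obj(pt):  # tool coords -> held-object-like axes (x to handle end, z up) 
    return pt*np.array([-1,1,-1])
E
python3 - <<'E'
from h import *
from bench import arm
f=dict(np.load("pics/w2.npz"));W=cloud(f);p0,R0=tool(arm.get_obs())
L=obj((W-p0)@R0)   # x along handle, y, z up rel TCP
h=hsv(f)
for v in range(2,300,12):
    r=L[v,290:345];k=(np.abs(r[:,2])<.03)&(np.abs(r[:,1])<.03)
    if k.any(): q=r[k];print(v,k.sum(),np.median(q,0),q[:,1].min(),q[:,1].max(),h[v,317])
for v in range(168,200,2): print(v,L[v,317],h[v,317])
E
```

```text
2 43 [-0.111   0.0006  0.0052] -0.006389717164731108 0.007292747642577636 [ 12  29 134]
14 44 [-0.1077  0.0005  0.0051] -0.006425421163717032 0.007326532590408616 [  8  29 134]
26 44 [-0.1043  0.0004  0.0052] -0.006537783060053996 0.007381642586850122 [ 11  30 136]
38 42 [-0.1009  0.0004  0.0051] -0.006266976878846906 0.007149191721590658 [ 10  28 137]
50 41 [-0.0973  0.0006  0.0055] -0.006308097634260186 0.007174388665137637 [ 10  28 136]
62 42 [-0.0938  0.0004  0.0054] -0.006339777420654968 0.007239154592317868 [  8  28 137]
74 41 [-0.0901  0.0006  0.0056] -0.006456407906343407 0.007316648056312964 [  9  26 137]
86 42 [-0.0864  0.0004  0.0056] -0.006484470244756305 0.007352255627330572 [ 10  28 137]
98 41 [-0.0826  0.0003  0.0057] -0.006625728684890465 0.007077771061129922 [ 11  26 136]
110 39 [-0.0788  0.0003  0.0057] -0.006292431467980982 0.007182389648102289 [ 12  28 136]
122 40 [-0.0749  0.0004  0.0058] -0.006427380220033693 0.007213626767173638 [  9  30 137]
134 40 [-0.0709  0.0004  0.0055] -0.006430314659535101 0.007318404950571756 [ 10  29 134]
146 40 [-0.0668  0.0004  0.006
[... 1142 characters left out ...]
 [-0.0591  0.0006  0.0058] [ 10  29 134]
170 [-0.0584  0.0006  0.005 ] [  8  31 133]
172 [-0.0578  0.0006  0.0065] [ 14  68 109]
174 [-0.058   0.0006  0.0149] [ 16 177 111]
176 [-0.0573  0.0006  0.0145] [ 17 177 141]
178 [-0.0565  0.0006  0.0137] [ 17 181 141]
180 [-0.0558  0.0006  0.0133] [ 17 180 142]
182 [-0.0552  0.0006  0.0144] [ 17 178 142]
184 [-0.0546  0.0006  0.0146] [ 17 178 143]
186 [-0.054   0.0006  0.0153] [ 17 178 142]
188 [-0.0531  0.0006  0.0139] [ 17 179 140]
190 [-0.0524  0.0006  0.014 ] [ 17 177 141]
192 [-0.0514  0.0006  0.0117] [ 19 192 126]
194 [-0.0508  0.0006  0.0123] [ 23 208 124]
196 [-0.0503  0.0006  0.0135] [ 23 207 133]
198 [-0.0496  0.0006  0.0138] [ 23 206 140]
```

Run:
```python
from h import *
R,a=Rtool(28,-1);go([.463,.121,.21],R)
```

```text
t 3.3333 tcp [0.6816 0.2844 0.2703] shift [-0.8744 -0.6534 -0.2413] turn [-0.0495  0.1844  0.1397] F [-0.7 -0.7 -2.4] grip 0.2908340095964095 65.1676332950592 |d|mm 279.4918251556301 deg 42.58497935164059
```

Emit:
play_rows --pt "-0.1 -0.07 0 -0.008 0.03 0.023 0.2" --pt "-0.22 -0.165 0 -0.016 0.06 0.046 0.2" --pt "-0.34 -0.255 -0.02 -0.024 0.09 0.069 0.2" --pt "-0.46 -0.345 -0.05 -0.033 0.12 0.092 0.2" --pt "-0.58 -0.43 -0.1 -0.041 0.15 0.115 0.2"

```text
time_s: 3.75
position: [0.535, 0.1757, 0.2447]
tcp_rot: [-0.628, 2.987, -0.003]
contact_force: [1.5, -0.4, -1.5]
grip_width: 0.296
grasp_force: 65.1
```

Run:
```python
from h import *
R,a=Rtool(28,-1);go([.463,.121,.21],R)
```

```text
t 3.75 tcp [0.535  0.1757 0.2447] shift [-0.2879 -0.2189 -0.1387] turn [-0.0087  0.0328  0.0235] F [ 1.5 -0.4 -1.5] grip 0.2956696626295333 65.09490251541138 |d|mm 96.84978427349618 deg 7.428908547790975
```

Emit:
play_rows --pt "-0.1 -0.08 -0.05 -0.004 0.016 0.012 0.2" --pt "-0.2 -0.16 -0.09 -0.009 0.033 0.023 0.2" --pt "-0.288 -0.219 -0.139 -0.009 0.033 0.023 0.2" --pt "-0.288 -0.219 -0.139 -0.009 0.033 0.023 0.2" --pt "-0.288 -0.219 -0.139 -0.009 0.033 0.023 0.2"

```text
time_s: 4.17
position: [0.4635, 0.1217, 0.2091]
tcp_rot: [0.747, -3.035, 0.008]
contact_force: [0.4, 1.0, -2.0]
grip_width: 0.294
grasp_force: 65.1
```

Run:
```python
from h import *
from bench import vision
R,a=Rtool(28,-1);go([.463,.121,.21],R)
f=vision.grab_frame("wrist");np.savez("pics/w3.npz",**f);cv2.imwrite("pics/w3.png",f["frame"][:,:,::-1])
W=cloud(f);d=hsv(f)[...,2]<110
xy=W[...,0]*0;near=(W[...,0]>.33)&(W[...,0]<.6)&(W[...,1]>-.1)&(W[...,1]<.13)&d
for lo,hi in((.006,.014),(.03,.05),(.05,.058),(.058,.066),(.066,.09)):
    m=near&(W[...,2]>lo)&(W[...,2]<hi);p=W[m].astype(np.float32);print(lo,len(p))
    if len(p)>8: print(p.mean(0),cv2.minAreaRect(p[:,:2].copy()))
```

```text
t 4.1667 tcp [0.4635 0.1217 0.2091] shift [-0.0019 -0.003   0.0037] turn [0.0002 0.0003 0.0019] F [ 0.4  1.  -2. ] grip 0.2943255805393189 65.08365511894226 |d|mm 1.271185138362046 deg 0.35047618452989193
0.006 13754
[0.4593 0.0194 0.0106] ((0.46221494674682617, 0.03811665624380112), (0.19813647866249084, 0.10993330925703049), 28.43708038330078)
0.03 570
[0.483  0.034  0.0405] ((0.4722074866294861, 0.020291768014431), (0.1452789455652237, 0.0458756685256958), 30.703954696655273)
0.05 254
[0.4846 0.0352 0.0541] ((0.4715513586997986, 0.020940259099006653), (0.14460083842277527, 0.044303491711616516), 30.52520751953125)
0.058 615
[0.5099 0.0443 0.0611] ((0.4716793894767761, 0.020965132862329483), (0.14490655064582825, 0.04430461674928665), 30.635313034057617)
0.066 1033
[0.4345 0.0033 0.072 ] ((0.469967246055603, 0.022196613252162933), (0.14470981061458588, 0.04548894986510277), 28.408498764038086)
```

View pics/w3.png

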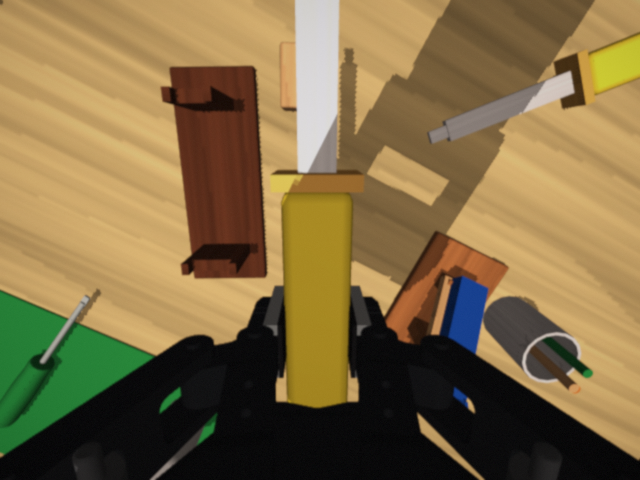

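The rest shows cleanly: near narrow post at (200,95), far wide post at (215,260). The post-top rectangle measures 144.7 x 45.5 mm against the expected 145 x 46.

Run:
```python
from h import *
from bench import arm
f=dict(np.load("pics/w3.npz"));W=cloud(f);p0,R0=tool(arm.get_obs())
L=obj((W-p0)@R0)
for v0,v1,n in ((2,150,"blade"),(200,380,"handle")):
    q=W[v0:v1,308:330].reshape(-1,3);l=L[v0:v1,308:330].reshape(-1,3);a=np.polyfit(l[:,0],l[:,2],1);b=np.polyfit(l[:,0],q[:,2],1);print(n,l.mean(0),"slope deg tool,world",np.rad2deg(a[0]),np.rad2deg(b[0]),"tool z at x=-.058",np.polyval(a,-.058))
k=[ (v,L[v,317,0],L[v,317,2]) for v in range(164,180,2)];print(np.array(k))
R,a=Rtool(28.4,-1);O=np.array([.4546,.0139,.071])
T=O-a@np.array([-.058,.0005,.003]);print("T",T);go(T+[0,0,.04],R)
```

```text
** On entry to DLASCL parameter number  4 had an illegal value
 ** On entry to DLASCL parameter number  4 had an illegal value
 ** On entry to DLASCL parameter number  4 had an illegal value
 ** On entry to DLASCL parameter number  4 had an illegal value
 ** On entry to DLASCL parameter number  5 had an illegal value
 ** On entry to DLASCL parameter number  4 had an illegal valueTraceback (most recent call last):
  File "<stdin>", line 6, in <module>
    c, resids, rank, s = lstsq(lhs, rhs, rcond)
                         ~~~~~^^^^^^^^^^^^^^^^^
    x, resids, rank, s = _umath_linalg.lstsq(a, b, rcond,
                         ~~~~~~~~~~~~~~~~~~~^^^^^^^^^^^^^
                                             signature=signature)
                                             ^^^^^^^^^^^^^^^^^^^^
    raise LinAlgError("SVD did not converge in Linear Least Squares")
numpy.linalg.LinAlgError: SVD did not converge in Linear Least Squares
```

Run:
```python
from h import *
from bench import arm
f=dict(np.load("pics/w3.npz"));W=cloud(f);p0,R0=tool(arm.get_obs())
L=obj((W-p0)@R0)
for v0,v1,n in ((2,150,"blade"),(200,380,"handle")):
    q=W[v0:v1,308:330].reshape(-1,3);l=L[v0:v1,308:330].reshape(-1,3);k=np.isfinite(l[:,0])&(np.abs(l[:,2])<.03);l=l[k];q=q[k];a=np.polyfit(l[:,0],l[:,2],1);b=np.polyfit(l[:,0],q[:,2],1);print(n,l.mean(0),"slope deg tool,world",np.rad2deg(a[0]),np.rad2deg(b[0]),"tool z at x=-.058",np.polyval(a,-.058))
k=[ (v,L[v,317,0],L[v,317,2]) for v in range(164,180,2)];print(np.array(k))
R,a=Rtool(28.4,-1);O=np.array([.4546,.0139,.071])
T=O-a@np.array([-.058,.0005,.003]);print("T",T);go(T+[0,0,.04],R)
```

```text
blade [-0.0953  0.0012  0.0009] slope deg tool,world 0.4884712054922304 -0.3514117811029455 tool z at x=-.058 0.0012548477174290766
handle [-0.0202  0.0013  0.0095] slope deg tool,world 0.3900654255357426 -0.4497935903593693 tool z at x=-.058 0.009212620762371945
[[164.      -0.0666   0.0004]
 [166.      -0.066    0.0021]
 [168.      -0.0652   0.0008]
 [170.      -0.0646   0.0018]
 [172.      -0.0639   0.002 ]
 [174.      -0.0639   0.0092]
 [176.      -0.0632   0.0089]
 [178.      -0.0625   0.0092]]
T [0.5058 0.041  0.067 ]
t 4.2167 tcp [0.4646 0.1221 0.2099] shift [ 0.1648 -0.3245 -0.4117] turn [0.0001 0.0011 0.0039] F [-0.4  0.5 -0.9] grip 0.29188522365414293 65.08296132087708 |d|mm 137.38337231033208 deg 0.7344396359642654
```

Run:
```python
from h import *
R,a=Rtool(28.4,-.5);O=np.array([.4546,.0139,.071])
T=O-a@np.array([-.0627,.0006,-.0010]);print("T",T);go(T+[0,0,.04],R)
```

```text
T [0.51   0.0432 0.0715]
t 4.2167 tcp [0.4646 0.1221 0.2099] shift [ 0.1818 -0.3158 -0.3939] turn [ 0.0014 -0.0014  0.0039] F [-0.4  0.5 -0.9] grip 0.29188522365414293 65.08296132087708 |d|mm 134.14066185022853 deg 0.793619268513097
```

Emit:
play_rows --pt "0.07 -0.12 -0.06 0 0 0.002 0.2" --pt "0.14 -0.24 -0.13 0.001 -0.001 0.004 0.2" --pt "0.182 -0.316 -0.24 0.001 -0.001 0.004 0.2" --pt "0.182 -0.316 -0.394 0.001 -0.001 0.004 0.2" --pt "0.182 -0.316 -0.394 0.001 -0.001 0.004 0.2"

```text
time_s: 4.63
position: [0.508, 0.043, 0.1061]
tcp_rot: [0.765, -3.028, -0.001]
contact_force: [-1.0, 1.1, -3.8]
grip_width: 0.287
grasp_force: 64.9
```

Emit:
play_rows --pt "0 0 0 0 0 0 0.2" --pt "0 0 0 0 0 0 0.2"

```text
time_s: 4.8
position: [0.5112, 0.0438, 0.1138]
tcp_rot: [0.772, -3.038, 0.007]
contact_force: [0.6, 0.8, -1.7]
grip_width: 0.29
grasp_force: 65.0
```

Run:
```python
from h import *
from bench import vision,arm
R,a=Rtool(28.4,-.5);T=np.array([.51,.0432,.0715]);go(T,R)
p0,R0=tool(arm.get_obs())
f=vision.grab_frame("wrist");np.savez("pics/w4.npz",**f);W=cloud(f)
A=Ro.from_euler('z',28.4,degrees=True).as_matrix();O=np.array([.4546,.0139,0])
L=(W-O)@A
# blade & handle lateral centre, in rest frame, and post sides
b=(np.abs(L[...,1])<.03)
for x0 in (-.075,-.03,-.015,.02,.03,.05):
    k=b&(np.abs(L[...,0]-x0)<.004)&(L[...,2]>.095);q=L[k];print(x0,len(q),q[:,1].min(),q[:,1].max(),np.median(q[:,2]))
k=b&(L[...,2]>.108);print("collar/handle x start",L[k][:,0].min())
for lo,hi in ((-.055,-.045),(.08,.09)):
    k=b&(L[...,0]>lo)&(L[...,0]<hi)&(L[...,2]>.062)&(L[...,2]<.085);q=L[k];print(len(q),q[:,1].min(),q[:,1].max(),q[:,2].max())
```

```text
t 4.8 tcp [0.5112 0.0438 0.1138] shift [-0.0048 -0.0025 -0.169 ] turn [ 0.0005  0.0006 -0.0006] F [ 0.6  0.8 -1.7] grip 0.29040004283989085 64.98185634613037 |d|mm 42.28089674216604 deg 0.1820038216740697Traceback (most recent call last):
  File "<stdin>", line 11, in <module>
    return umr_minimum(a, axis, None, out, keepdims, initial, where)
ValueError: zero-size array to reduction operation minimum which has no identity
```

Run:
```python
from h import *
f=dict(np.load("pics/w4.npz"));W=cloud(f)
A=Ro.from_euler('z',28.4,degrees=True).as_matrix();O=np.array([.4546,.0139,0])
L=(W-O)@A;b=(np.abs(L[...,1])<.03)
def pr(n,k):
    q=L[k]; print(n,len(q),*( [q.min(0),q.max(0),np.median(q,0)] if len(q) else []))
for x0 in (-.06,-.05,-.04,-.03,-.015,.003,.02,.03,.05): pr(x0,b&(np.abs(L[...,0]-x0)<.002)&(L[...,2]>.09))
for lo,hi in ((-.055,-.045),(.08,.09)): pr(lo,b&(L[...,0]>lo)&(L[...,0]<hi)&(L[...,2]>.055)&(L[...,2]<.085))
```

```text
-0.06 0
-0.05 620 [-0.052  -0.0074  0.114 ] [-0.048   0.0065  0.1183] [-0.05   -0.0003  0.1161]
-0.04 562 [-0.042  -0.0073  0.1141] [-0.038   0.0064  0.118 ] [-0.04   -0.0006  0.1161]
-0.03 547 [-0.032  -0.0074  0.1141] [-0.028   0.0066  0.1182] [-0.03   -0.0002  0.1161]
-0.015 478 [-0.017  -0.0073  0.1141] [-0.013   0.0065  0.1183] [-0.015  -0.0002  0.1162]
0.003 1384 [ 0.001  -0.0165  0.1006] [0.005  0.0158 0.1261] [ 0.0024 -0.0005  0.1239]
0.02 770 [ 0.018  -0.0134  0.1195] [0.022  0.0127 0.1259] [ 0.0199 -0.0001  0.124 ]
0.03 733 [ 0.028  -0.0133  0.1197] [0.032  0.0127 0.126 ] [ 0.03   -0.0005  0.124 ]
0.05 4010 [ 0.048  -0.0272  0.1021] [0.052  0.0286 0.195 ] [0.0514 0.0011 0.1473]
-0.055 1058 [-0.0548 -0.0178  0.0564] [-0.045   0.0173  0.0811] [-0.0497  0.0092  0.0783]
0.08 0
```

The file is level, centred to within 0.5 mm, and 42 mm above its seat.

Emit:
play_rows --pt "0 0 -0.06 0 0 0 0.2" --pt "0 0 -0.11 0 0 0 0.2" --pt "0 0 -0.14 0 0 0 0.2" --pt "0 0 -0.155 0 0 0 0.2" --pt "0 0 -0.16 0 0 0 0.2"

```text
time_s: 5.27
position: [0.5105, 0.0434, 0.0726]
tcp_rot: [0.771, -3.037, 0.006]
contact_force: [-0.0, 0.1, -1.5]
grip_width: 0.286
grasp_force: 65.1
```

Emit:
play_rows --pt "0 0 -0.004 0 0 0 0.2" --pt "0 0 -0.008 0 0 0 0.2" --pt "0 0 -0.008 0 0 0 0.2" --pt "0 0 -0.008 0 0 0 0.2"

```text
time_s: 5.6
position: [0.5107, 0.0433, 0.0721]
tcp_rot: [0.771, -3.038, 0.006]
contact_force: [-5.6, 1.6, 13.5]
grip_width: 0.29
grasp_force: 67.2
```

Emit:
play_rows --pt "0 0 0.002 0 0 0 0.35" --pt "0 0 0.002 0 0 0 0.45" --pt "0 0 0.002 0 0 0 0.6" --pt "0 0 0.002 0 0 0 0.8" --pt "0 0 0.002 0 0 0 0.8"

```text
time_s: 6.02
position: [0.5103, 0.0432, 0.0706]
tcp_rot: [0.77, -3.037, 0.005]
contact_force: [-0.6, 0.3, 0.8]
grip_width: 0.798
grasp_force: 0.0
```

Emit:
play_rows --pt "0 0 0.05 0 0 0 0.8" --pt "0 0 0.15 0 0 0 0.8" --pt "0 0 0.3 0 0 0 0.8" --pt "0 0 0.45 0 0 0 1" --pt "0 0 0.45 0 0 0 1"

```text
time_s: 6.43
position: [0.5128, 0.0429, 0.1897]
tcp_rot: [-0.772, 3.044, -0.012]
contact_force: [1.3, -0.5, 1.3]
grip_width: 0.997
grasp_force: 0.0
```

Run:
```python
from h import *
from bench import vision
f=vision.grab_frame("wrist");np.savez("pics/w5.npz",**f);cv2.imwrite("pics/w5.png",f["frame"][:,:,::-1]);W=cloud(f)
A=Ro.from_euler('z',28.4,degrees=True).as_matrix();O=np.array([.4546,.0139,0])
L=(W-O)@A;b=(np.abs(L[...,1])<.022)
def pr(n,k):
    q=L[k]; print(n,len(q),*( [q.min(0),q.max(0),np.median(q,0)] if len(q) else []))
for x0 in (-.08,-.05,-.03,-.015,.003,.02,.05,.07,.1): pr(x0,b&(np.abs(L[...,0]-x0)<.002)&(L[...,2]>.05)&(L[...,2]<.095))
R,a=Rtool(-7,0);go([.5,-.31,.20],R)
t=dict(np.load("pics/top0.npz"));m=seg(t,"red",(400,200,450,270));print(cv2.minAreaRect(np.argwhere(m)[:,::-1].astype(np.float32)))
```

```text
-0.08 169 [-0.082  -0.0077  0.0724] [-0.078   0.0061  0.0769] [-0.08   -0.0008  0.0747]
-0.05 370 [-0.052  -0.0175  0.0668] [-0.048   0.0172  0.0806] [-0.0501 -0.0001  0.0749]
-0.03 126 [-0.0317 -0.0073  0.0732] [-0.0284  0.006   0.0763] [-0.03   -0.0006  0.0745]
-0.015 127 [-0.017  -0.0074  0.0727] [-0.0131  0.0063  0.0766] [-0.0151 -0.0006  0.0746]
0.003 314 [ 0.001  -0.0167  0.0809] [0.005  0.015  0.0847] [ 0.003  -0.0005  0.0826]
0.02 221 [ 0.018  -0.013   0.0781] [0.0219 0.0121 0.0843] [ 0.0199 -0.0005  0.0825]
0.05 189 [ 0.048  -0.0134  0.0784] [0.052 0.012 0.084] [ 0.05   -0.0003  0.0824]
0.07 189 [ 0.068  -0.0136  0.0777] [0.072  0.0123 0.0844] [ 0.0701 -0.001   0.0824]
0.1 164 [ 0.098  -0.0131  0.0783] [0.102  0.0121 0.0841] [ 0.0999 -0.0005  0.0824]
t 6.4833 tcp [0.5117 0.043  0.1863] shift [-0.0469 -1.412   0.0547] turn [ 0.0019 -0.0009 -0.197 ] F [-0.  -0.5 -1.2] grip 1.000325742435465 0.0 |d|mm 353.45830797272913 deg 35.454191083606084
((429.0758361816406, 233.8630828857422), (10.4415922164917, 42.718936920166016), 8.426968574523926)
```

View pics/w5.png

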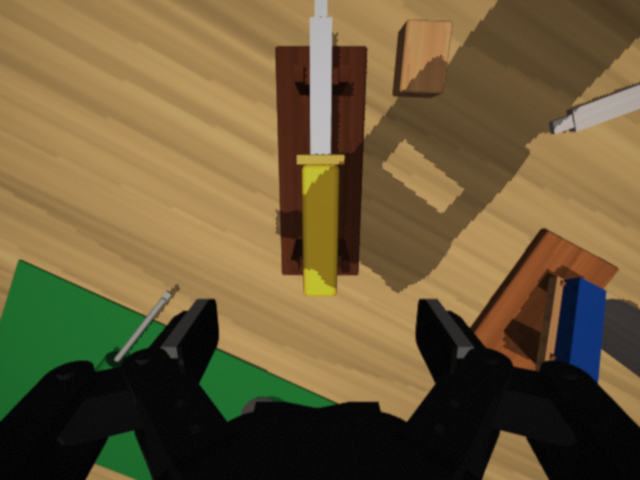

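The file lies level in both notches: blade (320,90), collar (320,160), handle (320,230). Next is the rasp.

Emit:
play_rows --pt "-0.01 -0.14 0.05 0 0 -0.035 1" --pt "-0.02 -0.29 0.055 0 0 -0.07 1" --pt "-0.03 -0.45 0.055 0 0 -0.105 1" --pt "-0.04 -0.61 0.055 0 0 -0.14 1" --pt "-0.047 -0.77 0.055 0 0 -0.17 1"

```text
time_s: 6.9
position: [0.4976, -0.1509, 0.1957]
tcp_rot: [-0.067, -3.13, 0.0]
contact_force: [0.7, 0.1, 0.2]
grip_width: 1.002
grasp_force: 0.0
```

Emit:
play_rows --pt "0 -0.16 0 0 0 -0.027 1" --pt "0 -0.32 0 0 0 -0.027 1" --pt "0 -0.48 0 0 0 -0.027 1" --pt "0 -0.64 0 0 0 -0.027 1" --pt "0 -0.64 0 0 0 -0.027 1"

```text
time_s: 7.32
position: [0.4971, -0.3153, 0.1948]
tcp_rot: [-0.2, -3.124, 0.002]
contact_force: [-0.3, -0.2, -0.8]
grip_width: 1.001
grasp_force: 0.0
```

Emit:
play_rows --pt "0 0 0 0 0 0 1" --pt "0 0 0 0 0 0 1"

```text
time_s: 7.48
position: [0.4982, -0.3088, 0.1956]
tcp_rot: [-0.192, -3.124, -0.002]
contact_force: [0.4, 1.3, -0.1]
grip_width: 1.001
grasp_force: 0.0
```

Run:
```python
from h import *
from bench import vision
R,a=Rtool(-7,0);go([.5,-.31,.20],R)
f=vision.grab_frame("wrist");np.savez("pics/w6.npz",**f);W=cloud(f)
m=seg(f,"red",(180,60,460,330));p=W[m];p=p[np.isfinite(p[:,0])&(p[:,2]>.013)&(p[:,2]<.03)]
r=cv2.minAreaRect(p[:,:2].astype(np.float32));c,ax,s=axis(p);ax*=np.sign(ax[0]);print(len(p),c,ax,np.rad2deg(np.arctan2(ax[1],ax[0])),r,np.median(p[:,2]))
d=np.array([ax[0],ax[1],0]);d/=np.linalg.norm(d);e=np.array([-d[1],d[0],0])
q=np.isfinite(W[...,0])&(W[...,2]<.035)&(np.hypot(W[...,0]-c[0],W[...,1]-c[1])<.2);w=W[q]-[c[0],c[1],0]
x=w@d;y=w@e
for x0 in np.arange(-.165,.07,.01):
    k=(abs(x-x0)<.002)&(abs(y)<.022)&(w[:,2]>.007);
    if k.any(): print(round(x0,3),k.sum(),y[k].min(),y[k].max(),np.median(w[k,2]))
k=(abs(y)<.015)&(w[:,2]>.0175);print("x>z.0175",x[k].min(),x[k].max());k=(abs(y)<.015)&(w[:,2]>.008);print(x[k].min(),x[k].max())
cv2.imwrite("pics/w6.png",f["frame"][:,:,::-1])
```

```text
t 7.4833 tcp [ 0.4982 -0.3088  0.1956] shift [ 0.0073 -0.0049  0.0177] turn [-0.0006 -0.0036  0.0001] F [ 0.4  1.3 -0.1] grip 1.0011440888766496 0.0 |d|mm 4.940671239351519 deg 0.6485707869738658
2319 [ 0.5326 -0.3101  0.0225] [ 0.9896 -0.1438 -0.0014] -8.270422804261141 ((0.5332357883453369, -0.31000325083732605), (0.02453121542930603, 0.09461899846792221), 81.92953491210938) 0.0225066132747287
-0.145 83 -0.0059428099688853065 0.007689038754042132 0.01359544489060211
-0.135 125 -0.009134565566141506 0.010557404199119937 0.014642110449941693
-0.125 115 -0.00893657403756786 0.010092820505259567 0.014784161550935733
-0.115 115 -0.008755356079108451 0.010559048429421848 0.014656378995473368
-0.105 114 -0.00945792465355658 0.009975254823009792 0.014750970766465962
-0.095 103 -0.009256206814856591 0.010306411725375036 0.014532745574131135
-0.085 103 -0.0091091087426622 0.009816130653925493 0.014655772575681606
-0.075 92 -0.008925996679469462 0.010137753478154989 0.014783550212371512
-0.065 93 -0.009625879090408672 0.009566120337451299 0.014644681000039583
-0.055 205 -0.015649559508379436 
[... 164 characters left out ...]
87 0.022477858013137272
-0.025 121 -0.012620733026862398 0.012582522136898951 0.022340821258774967
-0.015 108 -0.012464561755512797 0.012923119230153022 0.02239578203776236
-0.005 108 -0.012307042150906933 0.012372938074958918 0.022364377063657973
0.005 107 -0.013118664965489015 0.012828738878219104 0.022421968237044836
0.015 103 -0.01303864428754442 0.01210048217263708 0.02244018446233636
0.025 102 -0.01288366308683042 0.012511957061432488 0.022503819302770754
0.035 101 -0.01272157120290353 0.011732120462722638 0.022528498914208123
0.045 85 -0.012595275405357 0.012124063161346059 0.022315801232734335
x>z.0175 -0.056357875426759844 0.04929027782665253
-0.15099062566825125 0.04929027782665253
```

View pics/w6.png

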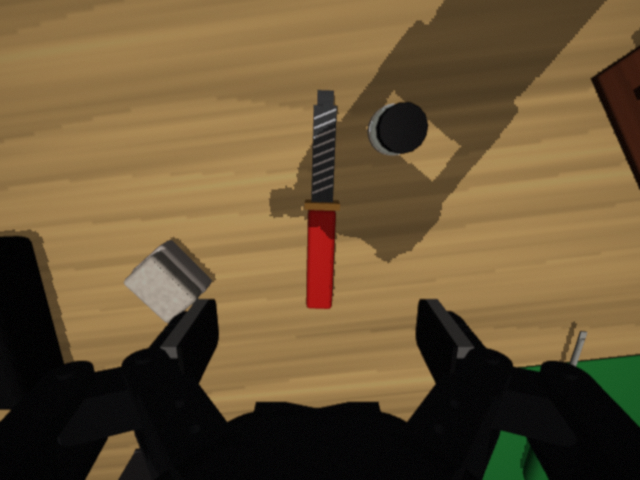

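The rasp's handle is at (320,260), collar (322,206) and tip (325,95). The wax jar (400,128) and boxes (170,280) are clear of the fingers.

Run:
```python
from h import *
R,a=Rtool(-8.4,0);go([.5326,-.3101,.0195],R)
```

```text
t 7.5333 tcp [ 0.4984 -0.3083  0.196 ] shift [ 0.1368 -0.0072 -0.706 ] turn [-0.0005 -0.0034 -0.008 ] F [ 1.1 -0.1  0.5] grip 1.0023343302083862 0.0 |d|mm 179.78641445230028 deg 1.5607773897924664
```

Emit:
play_rows --pt "0.06 -0.003 -0.13 0 -0.002 -0.004 1" --pt "0.137 -0.007 -0.27 -0.0005 -0.0034 -0.008 1" --pt "0.137 -0.007 -0.4 -0.0005 -0.0034 -0.008 1" --pt "0.137 -0.007 -0.5 -0.0005 -0.0034 -0.008 1" --pt "0.137 -0.007 -0.56 -0.0005 -0.0034 -0.008 1"

```text
time_s: 7.95
position: [0.5321, -0.3085, 0.0534]
tcp_rot: [-0.228, -3.131, -0.003]
contact_force: [-0.0, -0.4, 0.7]
grip_width: 1.003
grasp_force: 0.0
```

Run:
```python
from h import *
R,a=Rtool(-8.4,0);go([.5326,-.3101,.0195],R)
```

```text
t 7.95 tcp [ 0.5321 -0.3085  0.0534] shift [ 0.0021 -0.0063 -0.1356] turn [-0.0006 -0.0008 -0.0004] F [-0.  -0.4  0.7] grip 1.0025873330536488 0.0 |d|mm 33.94719960221301 deg 0.19418618201389742
```

Emit:
play_rows --pt "0.002 -0.005 -0.05 0 0 0 1" --pt "0.002 -0.005 -0.1 0 0 0 1" --pt "0.002 -0.005 -0.13 0 0 0 1" --pt "0.002 -0.005 -0.13 0 0 0 1" --pt "0.002 -0.005 -0.13 0 0 0 1"

```text
time_s: 8.37
position: [0.5335, -0.3123, 0.0247]
tcp_rot: [0.231, 3.132, -0.003]
contact_force: [-0.0, 0.0, 0.1]
grip_width: 0.997
grasp_force: 0.0
```

Emit:
play_rows --pt "0 0 0 0 0 0 1"

```text
time_s: 8.45
position: [0.5337, -0.3126, 0.0253]
tcp_rot: [0.231, 3.131, -0.004]
contact_force: [-0.7, -0.2, -0.3]
grip_width: 0.995
grasp_force: 0.0
```

Emit:
play_rows --pt "-0.004 0.01 -0.02 0 0 0 1" --pt "-0.004 0.01 -0.02 0 0 0 1" --pt "-0.004 0.01 -0.02 0 0 0 1"

```text
time_s: 8.7
position: [0.5321, -0.3096, 0.0193]
tcp_rot: [0.231, 3.132, -0.002]
contact_force: [0.2, 0.0, -0.1]
grip_width: 0.998
grasp_force: 0.0
```

Emit:
play_rows --pt "0 0 0 0 0 0 0.6" --pt "0 0 0 0 0 0 0.4" --pt "0 0 0 0 0 0 0.2" --pt "0 0 0 0 0 0 0.2" --pt "0 0 0 0 0 0 0.2" --newtons 70

```text
time_s: 9.12
position: [0.5322, -0.3098, 0.0193]
tcp_rot: [0.232, 3.132, -0.002]
contact_force: [0.8, 5.0, 13.0]
grip_width: 0.299
grasp_force: 11.7
```

Emit:
play_rows --pt "0 0 0 0 0 0 0.2" --pt "0 0 0 0 0 0 0.2" --pt "0 0 0 0 0 0 0.2" --pt "0 0 0 0 0 0 0.2"

```text
time_s: 9.45
position: [0.5324, -0.31, 0.0196]
tcp_rot: [0.231, 3.131, -0.003]
contact_force: [-0.9, 0.6, 4.4]
grip_width: 0.287
grasp_force: 70.0
```

Emit:
play_rows --pt "0 0 0.08 0 0 0 0.2" --pt "0 0 0.22 0 0 0 0.2" --pt "0 0 0.38 0 0 0 0.2" --pt "0 0.03 0.54 0 0 0 0.2" --pt "0 0.1 0.7 0 0 0 0.2"

```text
time_s: 9.87
position: [0.5316, -0.2864, 0.1939]
tcp_rot: [0.234, 3.132, -0.002]
contact_force: [0.3, -0.6, -1.9]
grip_width: 0.286
grasp_force: 69.2
```

Emit:
play_rows --pt "0 0.14 0.12 0 0 0 0.2" --pt "0 0.29 0.2 0 0 0 0.2" --pt "0 0.44 0.25 0 0 0 0.2" --pt "0 0.59 0.25 0 0 0 0.2" --pt "0 0.74 0.25 0 0 0 0.2"

```text
time_s: 10.28
position: [0.5319, -0.0987, 0.2555]
tcp_rot: [0.231, 3.131, -0.002]
contact_force: [1.4, 0.4, -1.2]
grip_width: 0.287
grasp_force: 69.3
```

Run:
```python
from h import *
R,a=Rtool(2,35);go([.678,.285,.25],R)
```

```text
t 10.2833 tcp [ 0.5319 -0.0987  0.2555] shift [ 0.5845  1.5346 -0.0221] turn [-0.0105 -0.1938  0.0564] F [ 1.4  0.4 -1.2] grip 0.2866534691535109 69.3018901348114 |d|mm 410.57733146075765 deg 36.37341165941027
```

Emit:
play_rows --pt "0.05 0.12 0.03 0 -0.02 0.005 0.2" --pt "0.1 0.27 0.06 -0.002 -0.05 0.013 0.2" --pt "0.16 0.42 0.06 -0.003 -0.08 0.022 0.2" --pt "0.22 0.57 0.06 -0.005 -0.1 0.03 0.2" --pt "0.28 0.72 0.06 -0.006 -0.12 0.035 0.2"

```text
time_s: 10.7
position: [0.6021, 0.0813, 0.2699]
tcp_rot: [0.049, 2.76, 0.012]
contact_force: [1.0, -0.0, -2.2]
grip_width: 0.283
grasp_force: 69.3
```

Emit:
play_rows --pt "0.06 0.15 0 -0.001 -0.02 0.005 0.2" --pt "0.12 0.3 0 -0.002 -0.04 0.011 0.2" --pt "0.18 0.45 0 -0.003 -0.06 0.016 0.2" --pt "0.24 0.6 0 -0.004 -0.073 0.021 0.2" --pt "0.3 0.75 0 -0.004 -0.073 0.021 0.2"

```text
time_s: 11.12
position: [0.6764, 0.2689, 0.2683]
tcp_rot: [-0.045, 2.535, 0.015]
contact_force: [0.6, -1.8, -2.2]
grip_width: 0.29
grasp_force: 69.3
```

Run:
```python
from h import *
R,a=Rtool(2,35);go([.678,.285,.25],R)
```

```text
t 11.1167 tcp [0.6764 0.2689 0.2683] shift [ 0.0064  0.0645 -0.0733] turn [-0.0002 -0.0015 -0.0002] F [ 0.6 -1.8 -2.2] grip 0.2899808053098003 69.29762005805969 |d|mm 24.45374253043771 deg 0.2689044445748572
```

Emit:
play_rows --pt "0.005 0.05 -0.07 0 -0.0015 0 0.2" --pt "0.005 0.05 -0.07 0 -0.0015 0 0.2" --pt "0.005 0.05 -0.07 0 -0.0015 0 0.2" --pt "0.005 0.05 -0.07 0 -0.0015 0 0.2" --pt "0.005 0.05 -0.07 0 -0.0015 0 0.2"

```text
time_s: 11.53
position: [0.6787, 0.2782, 0.2534]
tcp_rot: [-0.041, 2.528, 0.015]
contact_force: [0.1, 0.3, -1.1]
grip_width: 0.286
grasp_force: 69.3
```

```bash
cat > held.py <<'E'
from h import *
from bench import vision,arm
import sys
p0,R0=tool(arm.get_obs());f=vision.grab_frame("wrist");np.savez(f"pics/{sys.argv[1]}.npz",**f);W=cloud(f)
L=obj((W-p0)@R0)
print("tcp",p0)
def fit(n,k,h):
    l=L[k];a=np.polyfit(l[:,0],l[:,2],1);xs=np.linspace(l[:,0].min(),l[:,0].max(),8)
    mid=[((q:=l[(l[:,0]>=u)&(l[:,0]<w)])[:,1].min()+q[:,1].max())/2 for u,w in zip(xs[:-1],xs[1:])]
    b=np.polyfit((xs[:-1]+xs[1:])/2,mid,1)
    print(n,len(l),"x",l[:,0].min(),l[:,0].max(),"axis z at -.056:",np.polyval(a,-.056)-h,"pitch",np.rad2deg(a[0]),"y at -.056",np.polyval(b,-.056),"yaw",np.rad2deg(b[0]))
fin=np.isfinite(L[...,0])
fit("blade",fin&(L[...,0]>-.135)&(L[...,0]<-.068)&(abs(L[...,1])<.014)&(abs(L[...,2])<.02),.003)
fit("handle",fin&(L[...,0]>-.045)&(L[...,0]<-.018)&(abs(L[...,1])<.02)&(abs(L[...,2])<.02),.011)
B=fin&(abs(L[...,1])<.003)&(abs(L[...,2])<.02)
l=L[B];print("tip x",l[:,0].min());s=l[np.argsort(l[:,0])];z=s[:,2]
k=(s[:,0]>-.08)&(s[:,0]<-.04);s=s[k];j=np.argmax(np.diff(np.convolve(s[:,2],np.ones(15)/15,'same')));zz=s[:,2];mid=(np.percentile(zz,10)+np.percentile(zz,90))/2
print("collar face x",s[zz>mid][:,0].min(),np.percentile(s[zz>mid][:,0],2))
E
python3 held.py w7
```

```text
tcp [0.6787 0.2782 0.2534]
blade 8715 x -0.11869068078429311 -0.06822650999886758 axis z at -.056: -0.007526561258139664 pitch 0.008061808067497745 y at -.056 0.00013676068040410446 yaw -0.09593567280546171
handle 4323 x -0.0449986262984308 -0.018002974504383037 axis z at -.056: -0.007929748054488966 pitch 0.11543954821483207 y at -.056 0.00021066674652239154 yaw -0.1629298228504259
tip x -0.11869068078429311
collar face x -0.05517670595309579 -0.055014846529202646
```

Run:
```python
from h import *
for n in ("w1","w3","w7","w5"):
    f=dict(np.load(f"pics/{n}.npz"));W=cloud(f);m=mask(f,"blue")
    e=cv2.erode(m.astype(np.uint8),np.ones((3,3)))>0
    A=Rtool(2.1,35)[1];C=np.array([.534,.280,.1]);L=(W-C)@A
    k=e&np.isfinite(L[...,0])&(abs(L[...,1])<.03)&(L[...,2]>.004)&(L[...,2]<.015)&(L[...,0]>-.13)&(L[...,0]<.03)
    l=L[k]; 
    if len(l)<50: print(n,len(l));continue
    body=l[l[:,0]<-.012];a=np.polyfit(body[:,0],body[:,2],1)
    xs=np.linspace(-.1,-.015,9);md=[]
    for u,w in zip(xs[:-1],xs[1:]):
        q=body[(body[:,0]>=u)&(body[:,0]<w)];md.append((np.nan,np.nan) if len(q)<5 else (q[:,1].min(),q[:,1].max()))
    md=np.array(md);print(n,len(l),"top z at 0",np.polyval(a,0),"dpitch",np.rad2deg(a[0]),"mid y",md.mean(1),"w",np.nanmean(md[:,1]-md[:,0]),"x max",l[:,0].max())
R,a=Rtool(2.1,35);C=np.array([.534,.280,.1]);off=np.array([-.0555,.0002,-.0077])
for x in(.115,.06,0): print(x,C+a@(np.array([x,0,0])-off))
go(C+a@(np.array([.115,0,0])-off),R)
```

```text
w1 4951 top z at 0 0.007399174084072741 dpitch 0.019928535730566056 mid y [ 0.0002 -0.0001  0.0001  0.0002  0.0001  0.0001 -0.      0.0001] w 0.025921783776995576 x max 5.628921945458252e-05
w3 1864 top z at 0 0.0071555509087397 dpitch -0.11464176327024894 mid y [-0.0013 -0.0012 -0.0015 -0.0016 -0.0013     nan     nan     nan] w 0.02862130879888184 x max -0.004483769517402209
w7 0
w5 2339 top z at 0 0.0074353633053339694 dpitch 0.0686938691613776 mid y [-0.0009 -0.0007 -0.0014 -0.001  -0.0014 -0.0014 -0.0008     nan] w 0.028505046282619746 x max -0.03212780859062425
0.115 [0.6692 0.2848 0.2041]
0.06 [0.6241 0.2831 0.1726]
0 [0.575  0.2813 0.1381]
t 11.5833 tcp [0.6787 0.2783 0.2535] shift [-0.0382  0.026  -0.1976] turn [-0.0006  0.0007  0.0012] F [ 0.   0.2 -1.6] grip 0.2867899441093921 69.33767795562744 |d|mm 50.722760015725655 deg 0.26696889350705716
```

Emit:
play_rows --pt "-0.015 0.01 -0.07 0 0 0.001 0.2" --pt "-0.03 0.02 -0.14 -0.0006 0.0007 0.001 0.2" --pt "-0.038 0.026 -0.197 -0.0006 0.0007 0.001 0.2" --pt "-0.038 0.026 -0.197 -0.0006 0.0007 0.001 0.2"

```text
time_s: 11.92
position: [0.6678, 0.285, 0.2003]
tcp_rot: [-0.047, 2.536, 0.013]
contact_force: [-0.8, 0.6, -2.4]
grip_width: 0.287
grasp_force: 69.4
```

Emit:
play_rows --pt "0 0 0 0 0 0 0.2" --pt "0 0 0 0 0 0 0.2"

```text
time_s: 12.08
position: [0.6697, 0.2855, 0.2051]
tcp_rot: [-0.047, 2.529, 0.015]
contact_force: [0.3, -0.3, -1.1]
grip_width: 0.285
grasp_force: 69.4
```

Run:
```python
from h import *
from bench import vision,arm
R,a=Rtool(2.1,35);C=np.array([.534,.2798,.1]);off=np.array([-.0555,.0002,-.0077])
p0,R0=tool(arm.get_obs())
A=np.column_stack([-R0[:,0],R0[:,1],-R0[:,2]]);O=p0+A@off;print("origin in case",(O-C)@a,"tip",(O-.095*A[:,0]-C)@a)
go(C+a@(np.array([.085,0,0])-off),R)
f=vision.grab_frame("wrist");np.savez("pics/w8.npz",**f);W=cloud(f);L=(W-C)@a;m=mask(f,"blue")
k=m&(abs(L[...,0]+.005)<.012)&(abs(L[...,1])<.025);q=L[k];print("mouth",len(q),q.min(0),q.max(0)) if len(q) else None
cv2.imwrite("pics/w8.png",f["frame"][:,:,::-1])
```

```text
origin in case [0.116  0.0009 0.0004] tip [0.021  0.0009 0.0003]
t 12.0833 tcp [0.6697 0.2855 0.2051] shift [-0.1004 -0.0073 -0.0728] turn [-0.0001  0.0005 -0.0001] F [ 0.3 -0.3 -1.1] grip 0.2853628170376511 69.3661880493164 |d|mm 31.049298128333582 deg 0.08833174504637678
```

View pics/w8.png

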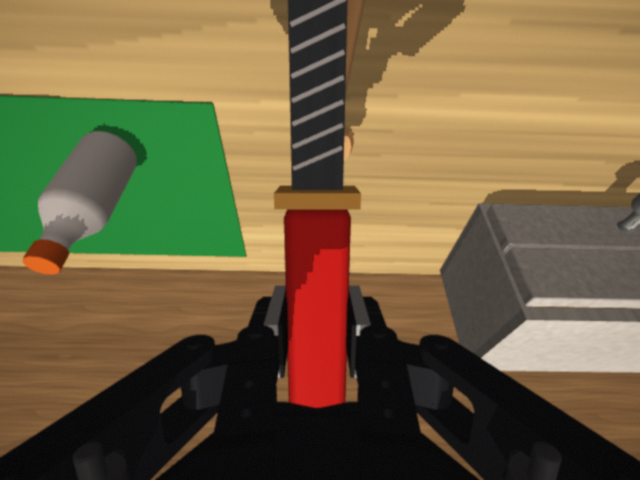

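The rasp is held straight with its collar at (317,198). The mouth is out of the wrist view, but the tip is computed to be 21 mm out and within 1 mm of the case axis. I'll insert in slow steps and watch the force.

Emit:
play_rows --pt "-0.02 -0.004 -0.015 0 0 0 0.2" --pt "-0.04 -0.005 -0.029 0 0 0 0.2" --pt "-0.06 -0.006 -0.044 0 0 0 0.2" --pt "-0.08 -0.007 -0.058 0 0 0 0.2" --pt "-0.1 -0.007 -0.072 0 0 0 0.2"

```text
time_s: 12.55
position: [0.6432, 0.2841, 0.1848]
tcp_rot: [-0.048, 2.532, 0.015]
contact_force: [0.2, 0.7, -1.5]
grip_width: 0.286
grasp_force: 69.4
```

```bash
cat > ins.py <<'E'
from h import *
from bench import arm
import sys
R,a=Rtool(2.1,35);C=np.array([.534,.2798,.1]);off=np.array([-.0555,.0002,-.0077])
s=arm.get_obs();p0,R0=tool(s)
A=np.column_stack([-R0[:,0],R0[:,1],-R0[:,2]]);O=p0+A@off;print("origin in case",(O-C)@a,"tip",(O-.095*A[:,0]-C)@a,"F case",np.array(s["contact_force"])@a)
go(C+a@(np.array([float(sys.argv[1]),0,0])-off),R)
E
python3 ins.py .05
```

```text
origin in case [ 0.0827  0.0005 -0.0009] tip [-0.0123  0.0004 -0.0007] F case [-0.6658  0.6704 -1.3429]
t 12.55 tcp [0.6432 0.2841 0.1848] shift [-0.1092 -0.0061 -0.072 ] turn [ 0.0001 -0.0004 -0.0003] F [ 0.2  0.7 -1.5] grip 0.2860588707316721 69.35782670974731 |d|mm 32.72128941183729 deg 0.09636132454965209
```

Emit:
play_rows --pt "-0.022 -0.001 -0.0145 0 0 0 0.2" --pt "-0.044 -0.002 -0.029 0 0 0 0.2" --pt "-0.066 -0.004 -0.0435 0 0 0 0.2" --pt "-0.088 -0.005 -0.058 0 0 0 0.2" --pt "-0.109 -0.006 -0.072 0 0 0 0.2"

```text
time_s: 12.97
position: [0.6161, 0.2826, 0.1668]
tcp_rot: [-0.048, 2.531, 0.015]
contact_force: [0.1, -0.5, -1.3]
grip_width: 0.286
grasp_force: 69.4
```

```bash
python3 ins.py .015
```

```text
origin in case [ 0.0501 -0.0001 -0.    ] tip [-0.0449 -0.0002  0.0001] F case [-0.6881 -0.5274 -1.1264]
t 12.9667 tcp [0.6161 0.2826 0.1668] shift [-0.1152 -0.0042 -0.0803] turn [ 0.0001 -0.0004 -0.0003] F [ 0.1 -0.5 -1.3] grip 0.2857971584621186 69.35799837112427 |d|mm 35.12261771878569 deg 0.08476133124480609
```

Emit:
play_rows --pt "-0.023 -0.001 -0.016 0 0 0 0.2" --pt "-0.046 -0.002 -0.032 0 0 0 0.2" --pt "-0.069 -0.003 -0.048 0 0 0 0.2" --pt "-0.092 -0.004 -0.064 0 0 0 0.2" --pt "-0.115 -0.004 -0.08 0 0 0 0.2"

```text
time_s: 13.38
position: [0.5874, 0.2816, 0.1468]
tcp_rot: [-0.048, 2.531, 0.015]
contact_force: [0.4, -0.9, -1.7]
grip_width: 0.289
grasp_force: 69.4
```

```bash
python3 ins.py .002
```

```text
origin in case [ 0.0151 -0.      0.0001] tip [-0.0799 -0.0001  0.0002] F case [-0.6557 -0.877  -1.6191]
t 13.3833 tcp [0.5874 0.2816 0.1468] shift [-0.0428 -0.0017 -0.0301] turn [ 0.0001 -0.0003 -0.0003] F [ 0.4 -0.9 -1.7] grip 0.2886128102315369 69.35766935348511 |d|mm 13.078220002809344 deg 0.08241933999514525
```

Emit:
play_rows --pt "-0.012 0 -0.008 0 0 0 0.2" --pt "-0.024 -0.001 -0.017 0 0 0 0.2" --pt "-0.036 -0.001 -0.025 0 0 0 0.2" --pt "-0.043 -0.002 -0.03 0 0 0 0.2" --pt "-0.043 -0.002 -0.03 0 0 0 0.2"

```text
time_s: 13.8
position: [0.5769, 0.2811, 0.1394]
tcp_rot: [-0.048, 2.532, 0.014]
contact_force: [-0.4, -0.2, -1.6]
grip_width: 0.292
grasp_force: 69.4
```

Emit:
play_rows --pt "-0.003 0 -0.002 0 0 0 0.2" --pt "-0.005 0 -0.0035 0 0 0 0.2" --pt "-0.007 0 -0.005 0 0 0 0.2" --pt "-0.007 0 -0.005 0 0 0 0.2"

```text
time_s: 14.13
position: [0.5759, 0.2812, 0.1389]
tcp_rot: [-0.048, 2.53, 0.015]
contact_force: [2.8, -0.5, -0.4]
grip_width: 0.289
grasp_force: 69.4
```

```bash
python3 ins.py -.002
```

```text
origin in case [ 0.0012 -0.      0.0001] tip [-0.0938 -0.0001  0.0001] F case [ 2.078  -0.6497 -1.8865]
t 14.1333 tcp [0.5759 0.2812 0.1389] shift [-0.01   -0.0005 -0.0078] turn [ 0.      0.0001 -0.0003] F [ 2.8 -0.5 -0.4] grip 0.2888049460642496 69.35950756072998 |d|mm 3.1728919482585343 deg 0.056074115238112045
```

Emit:
play_rows --pt "-0.002 0 -0.0015 0 0 0 0.2" --pt "-0.004 0 -0.003 0 0 0 0.2" --pt "-0.004 0 -0.003 0 0 0 0.2" --pt "-0.004 0 -0.003 0 0 0 0.2"

```text
time_s: 14.47
position: [0.5757, 0.2812, 0.139]
tcp_rot: [-0.048, 2.528, 0.016]
contact_force: [6.7, -1.7, 1.1]
grip_width: 0.289
grasp_force: 69.3
```

```bash
python3 ins.py -.002; python3 held.py w9
python3 - <<'E'
from h import *
f=dict(np.load("pics/w9.npz"));cv2.imwrite("pics/w9.png",cv2.resize(f["frame"][:260,200:440],(553,600))[:,:,::-1])
E
```

```text
origin in case [0.0011 0.     0.0002] tip [-0.0939 -0.     -0.    ] F case [ 6.083  -1.9569 -2.9266]
t 14.4667 tcp [0.5757 0.2812 0.139 ] shift [-0.0092 -0.0005 -0.0081] turn [-0.0002  0.0008 -0.0004] F [ 6.7 -1.7  1.1] grip 0.28945928324670617 69.30595993995667 |d|mm 3.0750370863042034 deg 0.15988857978014606
tcp [0.5757 0.2812 0.139 ]
blade 12671 x -0.11718981267513913 -0.06806007663344166 axis z at -.056: -0.0034715783925756537 pitch -0.14397009649169232 y at -.056 7.33085264041392e-06 yaw 0.0023108650842135433
handle 4307 x -0.04499663234798158 -0.018003614387766036 axis z at -.056: -0.00797154965664867 pitch 0.10824179938221694 y at -.056 6.395247570423715e-05 yaw 0.005602238274609962
tip x -0.11718981267513913
collar face x -0.07873835246433494 -0.05965979121385442
```

Emit:
play_rows --pt "-0.003 0 -0.002 0 0 0 0.2" --pt "-0.006 0 -0.004 0 0 0 0.2" --pt "-0.006 0 -0.004 0 0 0 0.2"

```text
time_s: 14.77
position: [0.5754, 0.2812, 0.1392]
tcp_rot: [-0.048, 2.524, 0.017]
contact_force: [11.5, -2.7, 2.0]
grip_width: 0.287
grasp_force: 69.1
```

```bash
python3 ins.py -.002; python3 -c "
from h import *;print(Rtool(2.1,35)[0][:,2]*.1/.25)"
```

```text
origin in case [0.001  0.0001 0.0003] tip [-0.094   0.     -0.0002] F case [10.49   -3.118  -4.9152]
t 14.7667 tcp [0.5754 0.2812 0.1392] shift [-0.008  -0.0008 -0.0088] turn [-0.0004  0.0019 -0.0005] F [11.5 -2.7  2. ] grip 0.28707813631961904 69.10504102706909 |d|mm 2.9898877906845 deg 0.3568282386882246
[ 0.2293  0.0084 -0.3277]
```

View pics/w9.png

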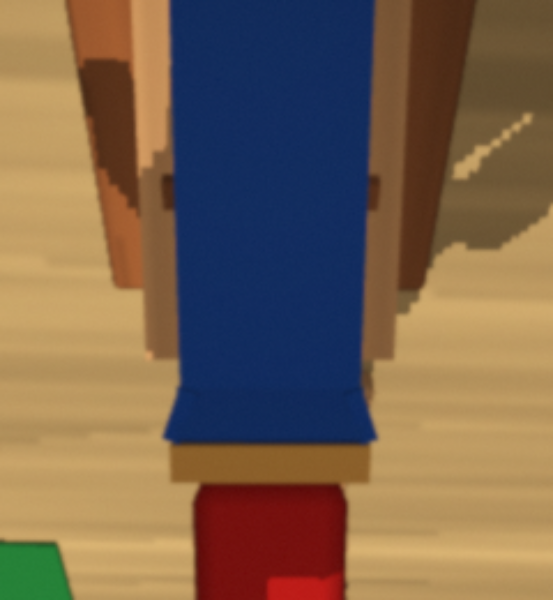

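The collar (270,460) is flush against the blue mouth lip (270,440), and the force rises without further travel. I'll release and back off along the finger axis.

Emit:
play_rows --pt "0.004 0 0.003 0 0 0 0.35" --pt "0.004 0 0.003 0 0 0 0.5" --pt "0.004 0 0.003 0 0 0 0.75" --pt "0.004 0 0.003 0 0 0 0.9" --pt "0.004 0 0.003 0 0 0 0.9"

```text
time_s: 15.18
position: [0.5736, 0.2812, 0.1372]
tcp_rot: [-0.048, 2.532, 0.014]
contact_force: [-0.4, 0.2, 0.1]
grip_width: 0.892
grasp_force: 0.0
```

Emit:
play_rows --pt "-0.03 0 0.05 0 0 0 0.9" --pt "-0.1 -0.003 0.14 0 0 0 0.9" --pt "-0.17 -0.006 0.24 0 0 0 0.9" --pt "-0.24 -0.009 0.35 0 0 0 0.9" --pt "-0.3 -0.01 0.45 0 0 0 0.9"

```text
time_s: 15.6
position: [0.4977, 0.2786, 0.2511]
tcp_rot: [-0.048, 2.532, 0.015]
contact_force: [0.4, -0.1, 0.7]
grip_width: 0.905
grasp_force: 0.0
```

Emit:
play_rows --pt "0 0 0.05 0 0 0 0.9" --pt "0 0 0.05 0 0 0 0.9" --pt "0 0 0.05 0 0 0 0.9"

```text
time_s: 15.85
position: [0.4989, 0.2787, 0.2624]
tcp_rot: [-0.048, 2.531, 0.015]
contact_force: [0.3, 0.6, -0.8]
grip_width: 0.905
grasp_force: 0.0
```

Run:
```python
from h import *
from bench import vision,arm
s=arm.get_obs();print(s["position"],s["contact_force"],s["time_s"])
f=vision.grab_frame("wrist");W=cloud(f);R,a=Rtool(2.1,35);L=(W-[.534,.2798,.1])@a
m=mask(f,"red")|mask(f,"red2");k=m&(abs(L[...,1])<.02)&(abs(L[...,2])<.025)&(L[...,0]>-.02)&(L[...,0]<.13);q=L[k];print("handle x",q.min(0),q.max(0))
g=vision.grab_frame("scene")
cv2.imwrite("pics/fin.png",np.hstack([cv2.resize(f["frame"],(400,300)),cv2.resize(g["frame"],(400,300))])[:,:,::-1])
```

```text
[0.4989 0.2787 0.2624] [ 0.3012  0.5557 -0.8346] 15.85
handle x [ 0.0099 -0.0124  0.002 ] [0.1064 0.0122 0.0103]
```

View pics/fin.png

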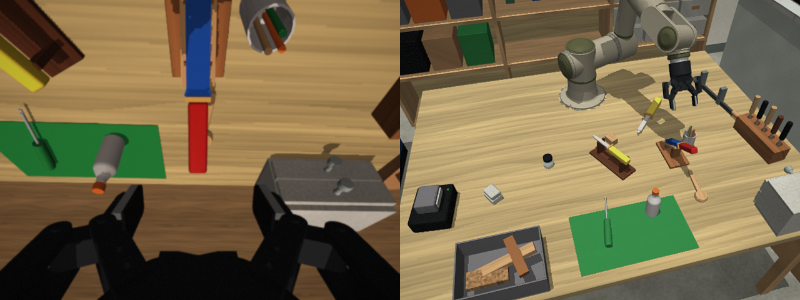

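The rasp is home: its handle end reads 106.4 mm along the case axis, against 106 expected. The file lies on the rest at scene (613,150), the bystanders are unmoved, and the gripper is clear.

```bash
python3 -c "
from bench import ticket;print(ticket.sign_off())"
```

```text
the job is handed in; nothing more can be done
None
```

The yellow file lies level in both notches of the rest, the red rasp sits in the case with its collar against the mouth, and the job is handed in at about 16 s of the 72 s allowed.

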